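Make up two pressure calibration kits

ROBOT

A 6-joint arm with a two-finger parallel gripper is mounted at the origin on the work surface. World frame = base frame: x ahead of the robot, y to its left, z up, the work surface at z = 0. Lengths are in m, angles in rad, forces in N, time in s.
With the tool pointing down it reaches from about 0.4 to 0.825 m from the base axis. Payload 7 kg.
Tool frame: the origin (TCP) lies at the centre of the arm's flange, where the gripper is bolted on; the fingertips stand 178 mm ahead of it and the grasp point (between the pads) lies 159 mm ahead of it; z points along the fingers, y is the line along which they close (so a half turn about z gives the same grasp; the last joint's range is limited). The gripper opens to 88 mm and grips with 3 to 60 N. Pads are 19 mm wide; open, the fingers measure 130 mm over their backs; the gripper's body (78 mm by 193 mm) begins 47 mm behind the grasp point.
Start: joints at [-0.813, 0.359, 0.012, 0, -1.224, -0.288], TCP at [0.306, -0.602, 0.405] pointing down, gripper open.
Joint ranges: [-3.07, 3.07], [-1.43, 2.12], [-1.02, 1.25], [-3.03, 1.67], [-3.05, -0], [-3.03, 3.03]. Speed limits (rad/s): [2.39, 2.39, 3.01, 3.14, 3.14, 3.14].

INTERFACE

Orientations are given as a unit quaternion [x, y, z, w].
In Python, from rig import robot, grab_frame gives the robot as it stands.
- The arm moves only by the tool carry_out, never from a script. Its argument "series" is a list of rows, each an object of numbers: "ax", "ay", "az": the turn, a rotation vector about the tool's x, y, z in degrees; "tx", "ty", "tz": the shift along the tool's x, y, z in m; "hand": the opening, from -1 (shut) to 1 (fully open). A call has 1 to 12 rows; each row shifts and turns the commanded pose from where the row before left it, along the tool's axes as they then stand; what a row does not reach is not made up. A row lasts 1/10 s, in which the tool goes at most 50 mm and 8.59 degrees, less where a joint would pass 70% of its speed; a pose out of reach is approached as far as the arm can. A call is refused whole if a number of a shift passes 0.05 or a number of a turn 8.59, either way. A call with a gripper value outside its range is refused whole. The fingers move at their own pace and stop on an object; "newtons" is the grip in N (left out, the last holds). Time passes only in rows, so rows that do not move let the fingers close. It gives the time, the measured TCP pose, the force, the opening and the grip force at its end, in the units of the state.
- robot.observe(): the state, without advancing time (a new reading comes with each control period).
- grab_frame(name): name is "side" or "top"; returns a dict with "color" (400x640x3 uint8, red, green, blue), "camera_matrix" (3x3 intrinsics, pixels), "dist" ([k1, k2, p1, p2, k3] as OpenCV has them; the pictures are not rectified), "rvec" (rotation vector, rad) and "tvec" (3), from world to camera coordinates, as OpenCV has them. Camera axes: x right, y down, z forward; pixel columns grow to the right and rows downward; lengths in m; the calibration is good to about 2 mm. A picture is of the moment at which its call begins. There is no depth.
- robot.close_job(): hands the job in; it is judged then, once.
The state is a dict: "clock": time; "joint_positions": joint angles; "qvel": joint speeds; "joint_efforts": joint torques, N m; "tcp_pos": TCP position; "eef_rot": TCP orientation; "ft_force": force on the tool from outside, world axes, zero at the start; "ft_torque": the same for the moment, N m; "grip_width": opening from 0.0 (shut) to 1.0 (fully open); "finger_force": force on a finger pad.
Only numpy, scipy, OpenCV 4.12 (cv2) and the standard library are available. Lean on these libraries where they do the work, as an engineer would, in place of code of your own. Each camera call takes 0.05 s, during which the arm holds its last target. There are 200 camera calls.

TASK

Make up the two calibration kits from the stock on the bench: the tray with the round dial gauge gets the largest disc weight and the pipe tee, the tray with the square indicator gets the smallest disc weight and the hexagon coupling. In each tray the weight goes in the middle pocket and the fitting in the end pocket, each set down (not dropped) upright on the pocket's floor, about the middle of the pocket. Leave the medium weight in the stock and do not disturb it, the wrench, the screwdriver or the bottle.

Things in the scene. Friction and masses are not known exactly. Their poses are not given: they have to be found in the camera images.
- weight_large_center (a point): A stainless steel disc weight, round plate 64 mm across and 20 mm thick with a plain round knob 20 mm across and 30 mm tall standing on its middle (50 mm tall in all, about 560 g). The largest of three such weights. This point is its centre, 25 mm above its underside, on the axis; z up.
- weight_medium_center (a point): A stainless steel disc weight, round plate 48 mm across and 20 mm thick with a plain round knob 20 mm across and 30 mm tall standing on its middle (50 mm tall in all, about 330 g). The medium one of three such weights; it stays in the stock. This point is its centre, 25 mm above its underside, on the axis; z up.
- weight_small_center (a point): A stainless steel disc weight, round plate 34 mm across and 20 mm thick with a plain round knob 20 mm across and 30 mm tall standing on its middle (50 mm tall in all, about 200 g). The smallest of three such weights. This point is its centre, 25 mm above its underside, on the axis; z up.
- tee_center (a point): Steel pipe tee, branch upright: a level run 72 mm long (its x), 30 mm wide and high (30 mm square middle block, a 30 mm hexagon nut at each end); on the block a round upright branch 20 mm across rises 28 mm (58 mm tall in all, about 220 g). This point: its centre, on the branch's axis, 29 mm above its underside; x along the run (within 30 deg of world x at the start), z up.
- coupling_center (a point): A stainless steel hexagon coupling standing on end: a plain hexagonal prism 36 mm across flats, 44 mm tall (about 240 g), with a dark bore in its top. This point is its centre, 22 mm above its underside, on the axis; z up. Its x points square to one pair of flats (the others at 60 and 120 degrees).
- tray_gauge: Grey kit tray fixed to the bench, 98 (x) by 284 mm (y), walls 20 high, 5 thick, floor 5 thick, with three 88 mm square pockets 93 mm apart along y. In the +y pocket is fixed a round dial gauge, 80 mm across, top 39 mm above the bench; the other two are empty. Origin: centre of the underside, z up. Middle pocket's centre: x 0, y 0; end pocket's (far from the instrument): x 0, y -93 mm. Turned up to 15 deg, +y roughly to world +y.
- tray_indicator: Grey kit tray fixed to the bench, 98 (x) by 284 mm (y), walls 20 high, 5 thick, floor 5 thick, with three 88 mm square pockets 93 mm apart along y. In the +y pocket is fixed a square digital indicator, 78 mm wide, top 41 mm above the bench; the other two are empty. Origin: centre of the underside, z up. Middle pocket's centre: x 0, y 0; end pocket's (far from the instrument): x 0, y -93 mm. Turned up to 15 deg, +y roughly to world +y.
- wrench: A bystander: a steel wrench about 180 mm long lying on the bench at one side. Leave it alone. Origin under its middle.
- screwdriver: A bystander: a screwdriver about 190 mm long lying on the bench at one side. Leave it alone. Origin under its middle.
- bottle: A bystander: a small white plastic bottle 56 mm across and 110 mm tall, with a black cap, standing beyond the trays. Leave it alone. Origin: centre of its underside.
Not all that is in view belongs to the job. What is shaped like the part that bears coupling_center but pink or purple is not meant. Leave any orange look-alike of the part that bears tee_center alone.

How it is judged:
By the outcome, as a careful person would: the job done as asked, in the order asked, and still so for the second after the job is handed in, with the robot touching nothing.
It also fails if it takes over 88 s, if anything falls off the work surface, if the arm or the gripper's body presses on something with over 40 N, if the wrist force passes 120 N, or if a joint passes its speed limit or range.

## Working session

There is one attempt and no reset: what is moved stays moved. The work goes in short steps, Python scripts to look and compute and a tool call to move; the robot and the scene stay as the last step left them, time stands still between calls to the robot, and variables do not carry over. Pictures are saved under pics/ and viewed, at most 14 in all, crops included, and the job is handed in when it is done.

Besides the shell and the picture viewer there is one more tool, called after "Call:" as name([rows], argument=value, ...), one row to a line, values as JSON. carry_out: Moves the arm, as the interface text tells. Its arguments: {"type":"object","properties":{"series":{"type":"array"},"newtons":{"type":"number"}},"required":["series"]}

```bash
ls; mkdir -p pics; cat > h.py <<'E'
import numpy as np, cv2
from rig import robot, grab_frame
def save(n,f): cv2.imwrite(f'pics/{n}.png',cv2.cvtColor(f['color'],cv2.COLOR_RGB2BGR))
def load(c): return dict(np.load(f'{c}.npz'))
def unproj(f,uv,z):
    uv=np.array(uv,float).reshape(-1,1,2)
    p=cv2.undistortPoints(uv,f['camera_matrix'],f['dist']).reshape(-1,2)
    R=cv2.Rodrigues(f['rvec'])[0]; t=np.array(f['tvec']).reshape(3)
    d=np.c_[p,np.ones(len(p))]@R; o=-R.T@t
    return o+d*((z-o[2])/d[:,2])[:,None]
def proj(f,P): return cv2.projectPoints(np.array(P,float).reshape(-1,3),f['rvec'],f['tvec'],f['camera_matrix'],f['dist'])[0].reshape(-1,2)
E
python3 - <<'E'
from h import *
for c in ('top','side'):
    f=grab_frame(c); save(c+'0',f); np.savez(c+'.npz',**f)
    R=cv2.Rodrigues(f['rvec'])[0]; print(c,-R.T@np.array(f['tvec']).reshape(3),R[2],f['camera_matrix'][0,0])
print(robot.observe())
E
```

```text
pics
top [ 0.40203515 -0.00236581  1.33762879] [ 0.11085931 -0.00516478 -0.99382269] 474.5801348977611
side [0.2013829  1.19995589 1.08334091] [ 0.21246017 -0.74122094 -0.63675128] 476.53893758493035
{'clock': 0.1, 'joint_positions': array([-8.12961294e-01,  3.59310683e-01,  1.11401768e-02, -3.42967072e-04,
       -1.22407620e+00, -2.88096621e-01]), 'qvel': array([ 0.00229889, -0.00161632,  0.00224352,  0.00030321, -0.00054687,
        0.00214898]), 'joint_efforts': array([-1.57910941e-03, -5.84163451e+01,  2.93751562e+01,  7.01555997e+00,
        1.01693204e-02, -5.47569960e-05]), 'tcp_pos': array([ 0.30546087, -0.6017302 ,  0.40380844]), 'eef_rot': array([-2.32658933e-01,  9.72558106e-01,  7.08792522e-04, -2.22511531e-04]), 'ft_force': array([ 0.3732444 , -0.11809881, -0.12796201]), 'ft_torque': array([-0.01641787, -0.04859748,  0.03283329]), 'finger_force': 0.0, 'grip_width': 0.9978298362267001}
```

View pics/top0.png

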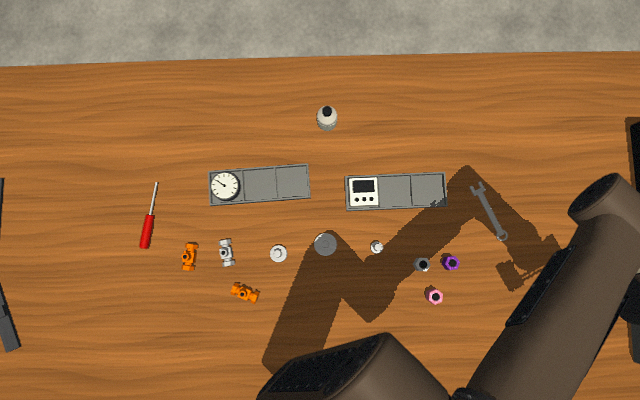

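View pics/side0.png

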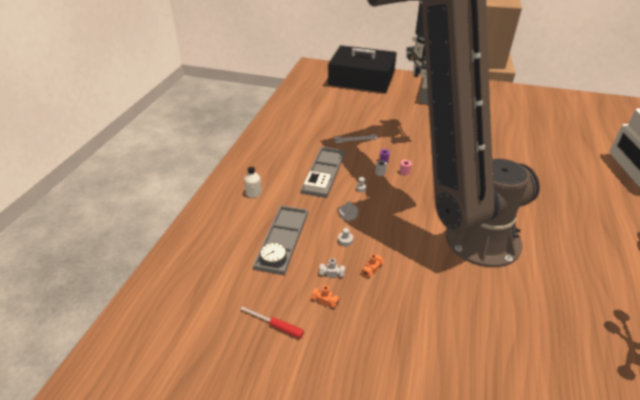

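The top view shows the gauge tray (209-310, 165-207), the indicator tray (345-446, 172-210) and the screwdriver (150,215). The wrench is at (490,210) and the bottle at (327,118).
Candidates:
- **Tee:** grey at (227,252). The orange ones at (190,256) and (244,292) are look-alikes.
- **Weights:** (278,253), (325,244) and (377,246). The one at 325 looks largest.
- **Coupling:** grey at (422,264). The purple one at (452,263) and the pink one at (435,296) are look-alikes.

Next is one close crop to check these choices.

```bash
python3 - <<'E'
from h import *
im=cv2.imread('pics/top0.png')[155:310,180:470]
a=cv2.resize(im,None,fx=2.75,fy=2.75,interpolation=cv2.INTER_CUBIC)
cv2.imwrite('pics/crop0.png',np.clip(a.astype(float)*1.5,0,255).astype(np.uint8))
E
```

```text
(no output)
```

View pics/crop0.png

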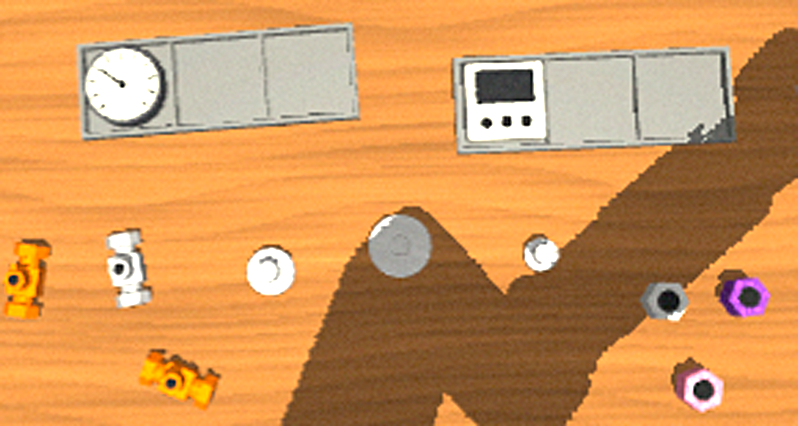

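The crop confirms the choices: medium weight at (278,253), large at (325,244), small at (376,247), grey tee at (226,253) and grey coupling at (422,264). The orange, purple and pink look-alikes are distinct. Now I'll measure them.

```bash
python3 - <<'E'
from h import *
f=load('top'); hsv=cv2.cvtColor(f['color'],cv2.COLOR_RGB2HSV); rgb=f['color'].astype(int)
m=((hsv[...,1]<70)).astype(np.uint8); m[:150]=0; m[300:]=0
n,l,st,c=cv2.connectedComponentsWithStats(m)
T=dict(large=(325,244,.02,1),small=(376,247,.02,1),med=(278,253,.02,1),tee=(226,253,.03,2),coup=(422,264,.044,1),gauge=(275,182,.02,2),ind=(415,190,.02,2))
for k,(u,v,z,t) in T.items():
    i=l[v-3:v+4,u-3:u+4]; i=np.bincount(i[i>0]).argmax()
    cs,_=cv2.findContours((l==i).astype(np.uint8),cv2.RETR_EXTERNAL,cv2.CHAIN_APPROX_NONE)
    px=max(cs,key=len).reshape(-1,2)
    for zz in (z,0.0):
        P=unproj(f,px,zz)[:,:2].astype(np.float32)*1000
        r=cv2.minAreaRect(P); print(k,st[i],'z',zz,'ctr',np.round(r[0],1),'size',np.round(r[1],1),'ang',round(r[2],1),'enc',[np.round(q,1) for q in cv2.minEnclosingCircle(P)])
E
```

```text
large [314 233  23  23 418] z 0.02 ctr [444.9   1.2] size [61.  60.8] ang 88.5 enc [array([444.9,   1.2]), np.float64(31.6)]
large [314 233  23  23 418] z 0.0 ctr [445.5   1.2] size [61.9 61.7] ang 88.5 enc [array([445.5,   1.2]), np.float64(32.1)]
small [371 242  12  12 118] z 0.02 ctr [ 431.4 -141.2] size [30.5 30.5] ang 88.0 enc [array([ 432.5, -140.6]), np.float64(16.9)]
small [371 242  12  12 118] z 0.0 ctr [ 431.8 -143.3] size [31.  30.9] ang 88.0 enc [array([ 433. , -142.7]), np.float64(17.2)]
med [270 245  17  17 237] z 0.02 ctr [423.3 131.7] size [44.4 44.1] ang 88.6 enc [array([422.7, 132. ]), np.float64(24.3)]
med [270 245  17  17 237] z 0.0 ctr [423.7 133.8] size [45.1 44.7] ang 88.6 enc [array([423., 134.]), np.float64(24.6)]
tee [219 239  16  28 295] z 0.03 ctr [428.4 273.8] size [73.4 35.1] ang 10.0 enc [array([428.5, 273.6]), np.float64(38.0)]
tee [219 239  16  28 295] z 0.0 ctr [429.  280.2] size [75.  35.9] ang 10.0 enc [array([429.1, 279.9]), np.float64(38.9)]
coup [413 258  17  13 159] z 0.044 ctr [ 383.  -257.9] size [43.6 32.4] ang 88.4 enc [array([ 384.2, -258.2]), np.float64(22.1)]
coup [413 258  17  13 159] z 0.0 ctr [ 382.3 -266.6] size [45.1 33.5] ang 88.4 enc [array([ 383.6, -266.9]), np.float64(22.9)]
gauge [ 208  163  102   43 3511] z 0.02 ctr [617.4 183.6] size [100.  282.5] ang 3.1 enc [array([618.7, 183.5]), np.float64(148.1)]
gauge [ 208  163  102   43 3511] z 0.0 ctr [620.6 186.5] size [101.5 286.8] ang 3.1 enc [array([622. , 186.3]), np.float64(150.4)]
ind [ 345  172  103   39 3523] z 0.02 ctr [ 588.5 -201. ] size [ 99.2 284.1] ang 1.1 enc [array([ 587.4, -201.1]), np.float64(148.6)]
ind [ 345  172  103   39 3523] z 0.0 ctr [ 591.3 -204. ] size [100.7 288.4] ang 1.1 enc [array([ 590.2, -204.1]), np.float64(150.9)]
```

Sizes match: 64, 48 and 34 mm discs, a 98x284 mm tray and a 72 mm run. I'll start moving: turn the tool so its y is along world -x, then head to the large weight.

Call:
carry_out([
  {"az": -7.89, "hand": 1},
  {"az": -7.89},
  {"az": -7.89},
  {"az": -7.89},
  {"az": -7.89},
  {"az": -7.89},
  {"az": -7.89},
  {"az": -7.89},
  {"tx": -0.04, "ty": -0.01},
  {"tx": -0.04, "ty": -0.01},
  {"tx": -0.04, "ty": -0.01},
  {"tx": -0.04, "ty": -0.01},
], newtons=30)

```text
invalid input at $.series[0]: expected keys ax, ay, az, tx, ty, tz, hand
```

Call:
carry_out([
  {"ax": 0, "ay": 0, "az": -7.89, "tx": 0, "ty": 0, "tz": 0, "hand": 0.3},
  {"ax": 0, "ay": 0, "az": -7.89, "tx": 0, "ty": 0, "tz": 0, "hand": 0.3},
  {"ax": 0, "ay": 0, "az": -7.89, "tx": 0, "ty": 0, "tz": 0, "hand": 0.3},
  {"ax": 0, "ay": 0, "az": -7.89, "tx": 0, "ty": 0, "tz": 0, "hand": 0.3},
  {"ax": 0, "ay": 0, "az": -7.89, "tx": 0, "ty": 0, "tz": 0, "hand": 0.3},
  {"ax": 0, "ay": 0, "az": -7.89, "tx": 0, "ty": 0, "tz": 0, "hand": 0.3},
  {"ax": 0, "ay": 0, "az": -7.89, "tx": 0, "ty": 0, "tz": 0, "hand": 0.3},
  {"ax": 0, "ay": 0, "az": -7.89, "tx": 0, "ty": 0, "tz": 0, "hand": 0.3},
  {"ax": 0, "ay": 0, "az": 0, "tx": -0.04, "ty": -0.01, "tz": 0, "hand": 0.3},
  {"ax": 0, "ay": 0, "az": 0, "tx": -0.04, "ty": -0.01, "tz": 0, "hand": 0.3},
  {"ax": 0, "ay": 0, "az": 0, "tx": -0.04, "ty": -0.01, "tz": 0, "hand": 0.3},
  {"ax": 0, "ay": 0, "az": 0, "tx": -0.04, "ty": -0.01, "tz": 0, "hand": 0.3},
], newtons=30)

```text
clock: 1.3
tcp_pos: [0.3454, -0.4404, 0.4041]
eef_rot: [0.707, -0.707, -0.0, 0.0]
ft_force: [1.1, 1.0, 0.7]
grip_width: 0.649
finger_force: 0.0
```

Call:
carry_out([
  {"ax": 0, "ay": 0, "az": 0, "tx": -0.04, "ty": -0.009, "tz": 0.009, "hand": 0.3},
  {"ax": 0, "ay": 0, "az": 0, "tx": -0.04, "ty": -0.009, "tz": 0.009, "hand": 0.3},
  {"ax": 0, "ay": 0, "az": 0, "tx": -0.04, "ty": -0.009, "tz": 0.009, "hand": 0.3},
  {"ax": 0, "ay": 0, "az": 0, "tx": -0.04, "ty": -0.009, "tz": 0.009, "hand": 0.3},
  {"ax": 0, "ay": 0, "az": 0, "tx": -0.04, "ty": -0.009, "tz": 0.009, "hand": 0.3},
  {"ax": 0, "ay": 0, "az": 0, "tx": -0.04, "ty": -0.009, "tz": 0.009, "hand": 0.3},
  {"ax": 0, "ay": 0, "az": 0, "tx": -0.04, "ty": -0.009, "tz": 0.009, "hand": 0.3},
  {"ax": 0, "ay": 0, "az": 0, "tx": -0.04, "ty": -0.009, "tz": 0.009, "hand": 0.3},
  {"ax": 0, "ay": 0, "az": 0, "tx": -0.04, "ty": -0.009, "tz": 0.009, "hand": 0.3},
  {"ax": 0, "ay": 0, "az": 0, "tx": -0.04, "ty": -0.009, "tz": 0.009, "hand": 0.3},
  {"ax": 0, "ay": 0, "az": 0, "tx": -0.0416, "ty": -0.0096, "tz": 0.009, "hand": 0.3},
  {"ax": 0, "ay": 0, "az": 0, "tx": 0, "ty": 0, "tz": 0, "hand": 0.3},
])

```text
clock: 2.5
tcp_pos: [0.4455, 0.0034, 0.3048]
eef_rot: [0.709, -0.705, -0.0, 0.0]
ft_force: [-0.2, -0.2, -0.4]
grip_width: 0.649
finger_force: 0.0
```

Call:
carry_out([
  {"ax": 0, "ay": 0, "az": 0, "tx": 0.002, "ty": 0, "tz": 0.025, "hand": 0.3},
  {"ax": 0, "ay": 0, "az": 0, "tx": 0, "ty": 0, "tz": 0.025, "hand": 0.3},
  {"ax": 0, "ay": 0, "az": 0, "tx": 0, "ty": 0, "tz": 0.02, "hand": 0.3},
  {"ax": 0, "ay": 0, "az": 0, "tx": 0, "ty": 0, "tz": 0.015, "hand": 0.3},
  {"ax": 0, "ay": 0, "az": 0, "tx": 0, "ty": 0, "tz": 0.01, "hand": 0.3},
  {"ax": 0, "ay": 0, "az": 0, "tx": 0, "ty": 0, "tz": 0.007, "hand": 0.3},
  {"ax": 0, "ay": 0, "az": 0, "tx": 0, "ty": 0, "tz": 0, "hand": 0.3},
])

```text
clock: 3.2
tcp_pos: [0.4446, -0.0024, 0.2031]
eef_rot: [0.707, -0.707, -0.0, 0.001]
ft_force: [-0.6, 0.4, 0.3]
grip_width: 0.653
finger_force: 0.0
```

```bash
python3 - <<'E'
from h import *
f=grab_frame('side'); save('side1',f); g=grab_frame('top'); np.savez('top1.npz',**g); np.savez('side1.npz',**f)
a=f['color'][140:260,290:440]; b=g['color'][200:310,300:450]
cv2.imwrite('pics/c1.png',cv2.cvtColor(np.vstack([cv2.resize(x,(750,n),interpolation=cv2.INTER_CUBIC)[:n] for x,n in ((a[30:90],300),(b[:60],300))]),cv2.COLOR_RGB2BGR))
E
```

```text
(no output)
```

View pics/c1.png

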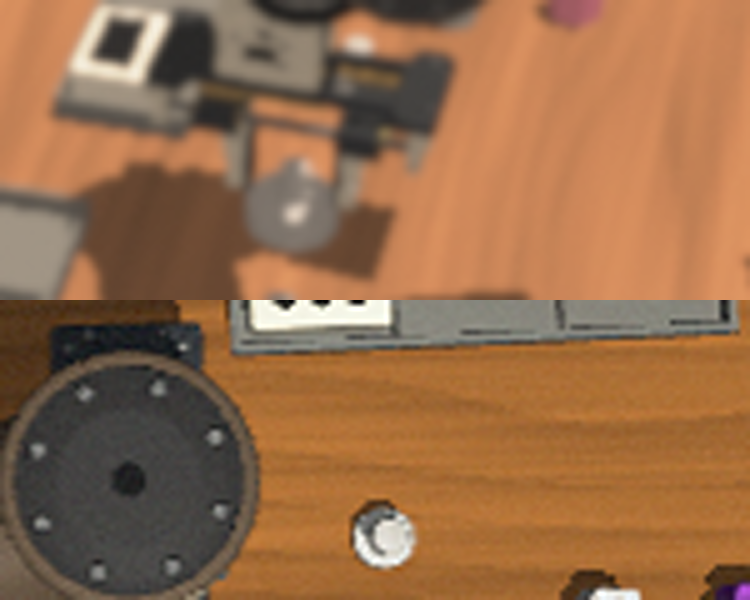

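The fingers straddle the knob of the large weight, seen at about (295,185) in the crop. A small correction, then I'll close.

Call:
carry_out([
  {"ax": 0, "ay": 0, "az": 0, "tx": -0.002, "ty": 0, "tz": 0.002, "hand": 0.3},
  {"ax": 0, "ay": 0, "az": 0, "tx": 0, "ty": 0, "tz": 0, "hand": -1},
  {"ax": 0, "ay": 0, "az": 0, "tx": 0, "ty": 0, "tz": 0, "hand": -1},
  {"ax": 0, "ay": 0, "az": 0, "tx": 0, "ty": 0, "tz": 0, "hand": -1},
  {"ax": 0, "ay": 0, "az": 0, "tx": 0, "ty": 0, "tz": 0, "hand": -1},
  {"ax": 0, "ay": 0, "az": 0, "tx": 0, "ty": 0, "tz": 0, "hand": -1},
  {"ax": 0, "ay": 0, "az": 0, "tx": 0, "ty": 0, "tz": 0, "hand": -1},
  {"ax": 0, "ay": 0, "az": 0, "tx": 0, "ty": 0, "tz": 0, "hand": -1},
], newtons=40)

```text
clock: 4.1
tcp_pos: [0.4445, -0.0003, 0.2016]
eef_rot: [0.707, -0.707, -0.0, 0.0]
ft_force: [-2.7, 0.7, 2.9]
grip_width: 0.22
finger_force: 40.0
```

Call:
carry_out([
  {"ax": 0, "ay": 0, "az": 0, "tx": 0, "ty": 0, "tz": -0.01, "hand": -1},
  {"ax": 0, "ay": 0, "az": 0, "tx": 0, "ty": 0, "tz": -0.025, "hand": -1},
  {"ax": 0, "ay": 0, "az": 0, "tx": 0, "ty": 0, "tz": -0.025, "hand": -1},
  {"ax": 0, "ay": 0, "az": 0, "tx": 0, "ty": 0, "tz": -0.02, "hand": -1},
  {"ax": 0, "ay": 0, "az": 0, "tx": -0.02, "ty": -0.02, "tz": 0, "hand": -1},
  {"ax": 0, "ay": 0, "az": 0, "tx": -0.032, "ty": -0.03, "tz": 0, "hand": -1},
  {"ax": 0, "ay": 0, "az": 0, "tx": -0.04, "ty": -0.037, "tz": 0, "hand": -1},
  {"ax": 0, "ay": 0, "az": 0, "tx": -0.04, "ty": -0.037, "tz": 0, "hand": -1},
  {"ax": 0, "ay": 0, "az": 0, "tx": -0.03, "ty": -0.03, "tz": 0, "hand": -1},
  {"ax": 0, "ay": 0, "az": 0, "tx": -0.02, "ty": -0.02, "tz": 0, "hand": -1},
  {"ax": 0, "ay": 0, "az": 0, "tx": 0, "ty": 0, "tz": 0, "hand": -1},
  {"ax": 0, "ay": 0, "az": 0, "tx": 0, "ty": 0, "tz": 0, "hand": -1},
])

```text
clock: 5.3
tcp_pos: [0.6121, 0.1755, 0.2805]
eef_rot: [0.707, -0.707, -0.001, 0.001]
ft_force: [-0.5, -0.5, -6.3]
grip_width: 0.22
finger_force: 40.0
```

```bash
python3 - <<'E'
from h import *
o=robot.observe(); print(o['tcp_pos'],o['ft_force'],o['finger_force'])
f=grab_frame('side'); np.savez('side2.npz',**f)
a=f['color'][150:310,230:390]; cv2.imwrite('pics/c2.png',cv2.cvtColor(cv2.resize(a,(600,600),interpolation=cv2.INTER_CUBIC),cv2.COLOR_RGB2BGR))
E
```

```text
[0.6121242  0.17550061 0.28047478] [-0.51532549 -0.50307353 -6.34253316] 39.99481022357941
```

View pics/c2.png

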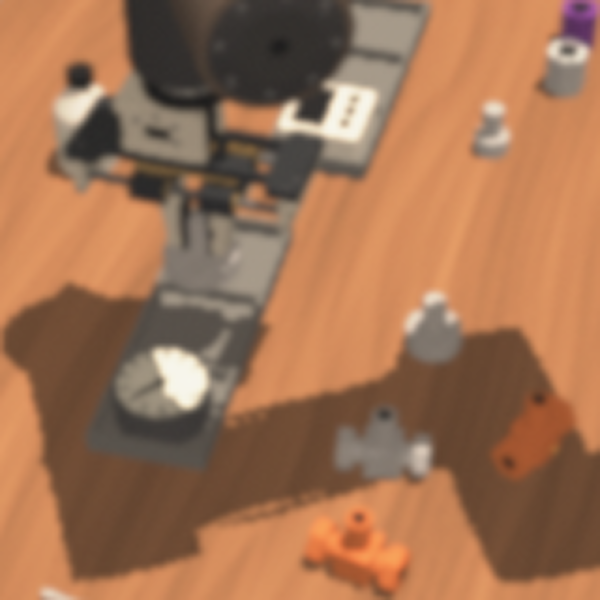

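The large weight is held above the gauge tray's middle pocket, at about (195,265) in the crop. Correct by 6 mm and descend.

Call:
carry_out([
  {"ax": 0, "ay": 0, "az": 0, "tx": -0.006, "ty": -0.0065, "tz": 0, "hand": -1},
  {"ax": 0, "ay": 0, "az": 0, "tx": 0, "ty": 0, "tz": 0.015, "hand": -1},
  {"ax": 0, "ay": 0, "az": 0, "tx": 0, "ty": 0, "tz": 0.02, "hand": -1},
  {"ax": 0, "ay": 0, "az": 0, "tx": 0, "ty": 0, "tz": 0.015, "hand": -1},
  {"ax": 0, "ay": 0, "az": 0, "tx": 0, "ty": 0, "tz": 0.01, "hand": -1},
  {"ax": 0, "ay": 0, "az": 0, "tx": 0, "ty": 0, "tz": 0.006, "hand": -1},
  {"ax": 0, "ay": 0, "az": 0, "tx": 0, "ty": 0, "tz": 0, "hand": -1},
  {"ax": 0, "ay": 0, "az": 0, "tx": 0, "ty": 0, "tz": 0, "hand": -1},
  {"ax": 0, "ay": 0, "az": 0, "tx": 0, "ty": 0, "tz": 0, "hand": -1},
])

```text
clock: 6.25
tcp_pos: [0.6194, 0.1815, 0.2166]
eef_rot: [0.707, -0.707, 0.0, -0.001]
ft_force: [-0.5, -0.4, -6.0]
grip_width: 0.215
finger_force: 40.0
```

Call:
carry_out([
  {"ax": 0, "ay": 0, "az": 0, "tx": 0, "ty": 0, "tz": 0.004, "hand": -1},
  {"ax": 0, "ay": 0, "az": 0, "tx": 0, "ty": 0, "tz": 0.003, "hand": -1},
  {"ax": 0, "ay": 0, "az": 0, "tx": 0, "ty": 0, "tz": 0.001, "hand": -1},
  {"ax": 0, "ay": 0, "az": 0, "tx": 0, "ty": 0, "tz": 0, "hand": -1},
  {"ax": 0, "ay": 0, "az": 0, "tx": 0, "ty": 0, "tz": 0, "hand": -1},
])

```text
clock: 6.75
tcp_pos: [0.6191, 0.1814, 0.2076]
eef_rot: [0.707, -0.707, 0.0, 0.0]
ft_force: [-0.3, 0.7, -7.2]
grip_width: 0.219
finger_force: 40.0
```

Call:
carry_out([
  {"ax": 0, "ay": 0, "az": 0, "tx": 0, "ty": 0, "tz": 0.001, "hand": -1},
  {"ax": 0, "ay": 0, "az": 0, "tx": 0, "ty": 0, "tz": 0.001, "hand": -1},
  {"ax": 0, "ay": 0, "az": 0, "tx": 0, "ty": 0, "tz": 0, "hand": -1},
])

```text
clock: 7.05
tcp_pos: [0.6192, 0.1815, 0.2067]
eef_rot: [0.708, -0.707, 0.0, -0.0]
ft_force: [-2.4, -1.0, 3.6]
grip_width: 0.219
finger_force: 40.0
```

Contact shows in the force. Release and lift.

Call:
carry_out([
  {"ax": 0, "ay": 0, "az": 0, "tx": 0, "ty": 0, "tz": 0, "hand": 0.0},
  {"ax": 0, "ay": 0, "az": 0, "tx": 0, "ty": 0, "tz": 0, "hand": 0.0},
  {"ax": 0, "ay": 0, "az": 0, "tx": 0, "ty": 0, "tz": 0, "hand": 0.0},
  {"ax": 0, "ay": 0, "az": 0, "tx": 0, "ty": 0, "tz": 0, "hand": 0.0},
  {"ax": 0, "ay": 0, "az": 0, "tx": 0, "ty": 0, "tz": -0.01, "hand": 0.0},
  {"ax": 0, "ay": 0, "az": 0, "tx": 0, "ty": 0, "tz": -0.03, "hand": 0.0},
  {"ax": 0, "ay": 0, "az": 0, "tx": 0, "ty": 0, "tz": -0.04, "hand": 0.0},
  {"ax": 0, "ay": 0, "az": 0, "tx": 0, "ty": 0, "tz": -0.02, "hand": 0.0},
  {"ax": 0, "ay": 0, "az": 0, "tx": 0, "ty": 0.04, "tz": 0, "hand": 0.0},
  {"ax": 0, "ay": 0, "az": 0, "tx": 0, "ty": 0.04, "tz": 0, "hand": 0.0},
  {"ax": 0, "ay": 0, "az": 0, "tx": 0, "ty": 0.03, "tz": 0, "hand": 0.0},
  {"ax": 0, "ay": 0, "az": 0, "tx": 0, "ty": 0, "tz": 0, "hand": 0.0},
])

```text
clock: 8.25
tcp_pos: [0.506, 0.1807, 0.3069]
eef_rot: [0.708, -0.707, -0.0, -0.0]
ft_force: [0.2, 0.2, 0.6]
grip_width: 0.501
finger_force: 0.0
```

```bash
python3 - <<'E'
from h import *
g=load('top'); hsv=cv2.cvtColor(g['color'],cv2.COLOR_RGB2HSV)
def dark(u,v,r,z,n):
    p=g['color'][v-r:v+r+1,u-r:u+r+1].max(2).astype(float); w=np.clip(90-p,0,None)*(p<90)
    k,l=cv2.connectedComponents((p<90).astype(np.uint8)); i=l[r-1:r+2,r-1:r+2]; i=i[i>0]
    if len(i)==0: print(n,'none',p.astype(int)); return
    w*=l==np.bincount(i).argmax(); yy,xx=np.mgrid[:2*r+1,:2*r+1]
    c=((w*xx).sum()/w.sum()+u-r,(w*yy).sum()/w.sum()+v-r); print(n,np.round(c,2),(w>0).sum(),unproj(g,c,z).round(4))
dark(223,252,4,.058,'tee'); 
g=load('top1'); dark(423,264,4,.044,'coup t1')
b=g['color']; cv2.imwrite('pics/c3.png',cv2.cvtColor(np.hstack([cv2.resize(x,(399,399),interpolation=cv2.INTER_CUBIC) for x in (b[250:279,409:438],load('side1')['color'][155:184,367:396])]),cv2.COLOR_RGB2BGR))
f=grab_frame('side'); np.savez('side3.npz',**f)
a=f['color'][190:310,250:370]; cv2.imwrite('pics/c4.png',cv2.cvtColor(cv2.resize(a,(600,600),interpolation=cv2.INTER_CUBIC),cv2.COLOR_RGB2BGR))
E
```

```text
tee [222.9  252.12] 11 [[0.4287 0.2761 0.058 ]]
coup t1 [422.87 263.83] 44 [[ 0.3833 -0.263   0.044 ]]
```

View pics/c4.png

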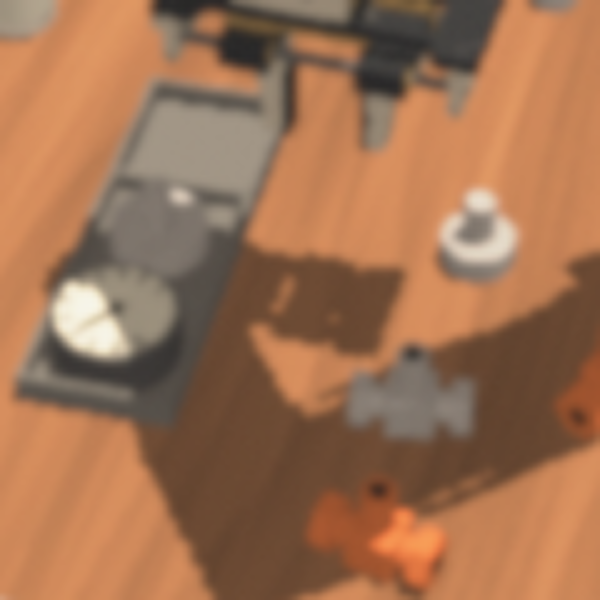

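View pics/c3.png

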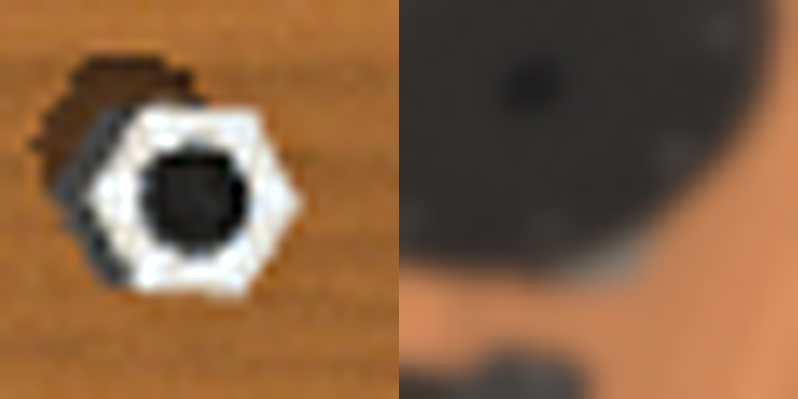

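The crops show the large weight seated upright in the middle pocket at about (160,225). The grey coupling's flats face nearly along world x (about -3 deg), with its centre at (0.383,-0.263). The tee's bore at (0.429,0.276) agrees with the blob centre. On to the tee's branch.

Call:
carry_out([
  {"ax": 0, "ay": 0, "az": 0, "tx": -0.0238, "ty": 0.0193, "tz": 0, "hand": 0.0},
  {"ax": 0, "ay": 0, "az": 0, "tx": -0.0238, "ty": 0.0193, "tz": 0, "hand": 0.0},
  {"ax": 0, "ay": 0, "az": 0, "tx": -0.0238, "ty": 0.0193, "tz": 0, "hand": 0.0},
  {"ax": 0, "ay": 0, "az": 0, "tx": -0.0238, "ty": 0.0193, "tz": 0, "hand": 0.0},
  {"ax": 0, "ay": 0, "az": 0, "tx": 0, "ty": 0, "tz": 0.02, "hand": 0.0},
  {"ax": 0, "ay": 0, "az": 0, "tx": 0, "ty": 0, "tz": 0.02, "hand": 0.0},
  {"ax": 0, "ay": 0, "az": 0, "tx": 0, "ty": 0, "tz": 0, "hand": 0.0},
  {"ax": 0, "ay": 0, "az": 0, "tx": 0, "ty": 0, "tz": 0, "hand": 0.0},
  {"ax": 0, "ay": 0, "az": 0, "tx": 0, "ty": 0, "tz": 0, "hand": 0.0},
])

```text
clock: 9.2
tcp_pos: [0.4325, 0.2768, 0.2667]
eef_rot: [0.707, -0.707, 0.0, -0.001]
ft_force: [0.5, 0.9, 0.3]
grip_width: 0.501
finger_force: 0.0
```

Next: x -4 mm, then down to about 0.211, then close.

Call:
carry_out([
  {"ax": 0, "ay": 0, "az": 0, "tx": 0.0007, "ty": 0.0038, "tz": 0.01, "hand": 0.0},
  {"ax": 0, "ay": 0, "az": 0, "tx": 0, "ty": 0, "tz": 0.02, "hand": 0.0},
  {"ax": 0, "ay": 0, "az": 0, "tx": 0, "ty": 0, "tz": 0.015, "hand": 0.0},
  {"ax": 0, "ay": 0, "az": 0, "tx": 0, "ty": 0, "tz": 0.0095, "hand": 0.0},
  {"ax": 0, "ay": 0, "az": 0, "tx": 0, "ty": 0, "tz": 0, "hand": 0.0},
  {"ax": 0, "ay": 0, "az": 0, "tx": 0, "ty": 0, "tz": 0, "hand": 0.0},
  {"ax": 0, "ay": 0, "az": 0, "tx": 0, "ty": 0, "tz": 0, "hand": -1},
  {"ax": 0, "ay": 0, "az": 0, "tx": 0, "ty": 0, "tz": 0, "hand": -1},
  {"ax": 0, "ay": 0, "az": 0, "tx": 0, "ty": 0, "tz": 0, "hand": -1},
  {"ax": 0, "ay": 0, "az": 0, "tx": 0, "ty": 0, "tz": 0, "hand": -1},
  {"ax": 0, "ay": 0, "az": 0, "tx": 0, "ty": 0, "tz": 0, "hand": -1},
  {"ax": 0, "ay": 0, "az": 0, "tx": 0, "ty": 0, "tz": 0, "hand": -1},
])

```text
clock: 10.4
tcp_pos: [0.428, 0.2758, 0.2115]
eef_rot: [0.707, -0.707, -0.0, -0.0]
ft_force: [-1.8, -0.4, 6.0]
grip_width: 0.223
finger_force: 40.0
```

Call:
carry_out([
  {"ax": 0, "ay": 0, "az": 0, "tx": 0, "ty": 0, "tz": -0.01, "hand": -1},
  {"ax": 0, "ay": 0, "az": 0, "tx": 0, "ty": 0, "tz": -0.03, "hand": -1},
  {"ax": 0, "ay": 0, "az": 0, "tx": 0, "ty": 0, "tz": -0.03, "hand": -1},
  {"ax": 0, "ay": 0, "az": 0, "tx": 0, "ty": 0, "tz": -0.02, "hand": -1},
  {"ax": 0, "ay": 0, "az": 0, "tx": 0.02, "ty": -0.02, "tz": 0, "hand": -1},
  {"ax": 0, "ay": 0, "az": 0, "tx": 0.035, "ty": -0.036, "tz": 0, "hand": -1},
  {"ax": 0, "ay": 0, "az": 0, "tx": 0.04, "ty": -0.042, "tz": 0, "hand": -1},
  {"ax": 0, "ay": 0, "az": 0, "tx": 0.04, "ty": -0.042, "tz": 0, "hand": -1},
  {"ax": 0, "ay": 0, "az": 0, "tx": 0.03, "ty": -0.033, "tz": 0, "hand": -1},
  {"ax": 0, "ay": 0, "az": 0, "tx": 0.021, "ty": -0.022, "tz": 0, "hand": -1},
  {"ax": 0, "ay": 0, "az": 0, "tx": 0, "ty": 0, "tz": 0, "hand": -1},
  {"ax": 0, "ay": 0, "az": 6, "tx": 0, "ty": 0, "tz": 0, "hand": -1},
])

```text
clock: 11.6
tcp_pos: [0.6115, 0.0999, 0.3006]
eef_rot: [-0.668, 0.744, 0.0, -0.001]
ft_force: [-1.3, 0.4, -2.3]
grip_width: 0.215
finger_force: 40.0
```

```bash
python3 - <<'E'
from h import *
f=grab_frame('side'); np.savez('side4.npz',**f); print(robot.observe()['tcp_pos'])
a=f['color'][170:290,240:360]; cv2.imwrite('pics/c5.png',cv2.cvtColor(cv2.resize(a,(600,600),interpolation=cv2.INTER_CUBIC),cv2.COLOR_RGB2BGR))
E
```

```text
[0.61114627 0.10033881 0.30069476]
```

View pics/c5.png

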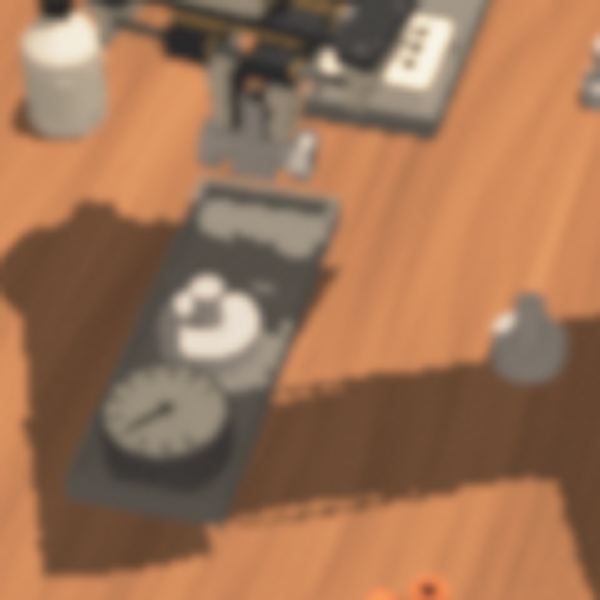

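The tee is held level near the gauge tray's end pocket, at about (250,150) in the crop. Correct and descend.

Call:
carry_out([
  {"ax": 0, "ay": 0, "az": 0, "tx": 0.0085, "ty": -0.0134, "tz": 0, "hand": -1},
  {"ax": 0, "ay": 0, "az": 0, "tx": 0, "ty": 0, "tz": 0.015, "hand": -1},
  {"ax": 0, "ay": 0, "az": 0, "tx": 0, "ty": 0, "tz": 0.025, "hand": -1},
  {"ax": 0, "ay": 0, "az": 0, "tx": 0, "ty": 0, "tz": 0.02, "hand": -1},
  {"ax": 0, "ay": 0, "az": 0, "tx": 0, "ty": 0, "tz": 0.01, "hand": -1},
  {"ax": 0, "ay": 0, "az": 0, "tx": 0, "ty": 0, "tz": 0, "hand": -1},
  {"ax": 0, "ay": 0, "az": 0, "tx": 0, "ty": 0, "tz": 0, "hand": -1},
  {"ax": 0, "ay": 0, "az": 0, "tx": 0, "ty": 0, "tz": 0, "hand": -1},
])

```text
clock: 12.45
tcp_pos: [0.6243, 0.0915, 0.2325]
eef_rot: [-0.67, 0.743, -0.0, 0.001]
ft_force: [-0.1, -0.4, -3.4]
grip_width: 0.221
finger_force: 40.0
```

Call:
carry_out([
  {"ax": 0, "ay": 0, "az": 0, "tx": 0.0012, "ty": 0, "tz": 0.006, "hand": -1},
  {"ax": 0, "ay": 0, "az": 0, "tx": 0, "ty": 0, "tz": 0.004, "hand": -1},
  {"ax": 0, "ay": 0, "az": 0, "tx": 0, "ty": 0, "tz": 0.003, "hand": -1},
  {"ax": 0, "ay": 0, "az": 0, "tx": 0, "ty": 0, "tz": 0.001, "hand": -1},
  {"ax": 0, "ay": 0, "az": 0, "tx": 0, "ty": 0, "tz": 0, "hand": -1},
  {"ax": 0, "ay": 0, "az": 0, "tx": 0, "ty": 0, "tz": 0, "hand": -1},
])

```text
clock: 13.05
tcp_pos: [0.6237, 0.09, 0.2172]
eef_rot: [-0.669, 0.743, -0.0, 0.0]
ft_force: [-0.1, -0.7, -2.3]
grip_width: 0.214
finger_force: 40.0
```

Call:
carry_out([
  {"ax": 0, "ay": 0, "az": 0, "tx": 0, "ty": 0, "tz": 0.001, "hand": -1},
  {"ax": 0, "ay": 0, "az": 0, "tx": 0, "ty": 0, "tz": 0.001, "hand": -1},
  {"ax": 0, "ay": 0, "az": 0, "tx": 0, "ty": 0, "tz": 0, "hand": -1},
])

```text
clock: 13.35
tcp_pos: [0.6238, 0.0901, 0.2165]
eef_rot: [-0.67, 0.743, -0.0, 0.0]
ft_force: [-3.8, 0.3, 7.9]
grip_width: 0.217
finger_force: 40.0
```

The tee is in contact. Release, lift, turn back and head for the small weight.

Call:
carry_out([
  {"ax": 0, "ay": 0, "az": 0, "tx": 0, "ty": 0, "tz": 0, "hand": 0.0},
  {"ax": 0, "ay": 0, "az": 0, "tx": 0, "ty": 0, "tz": 0, "hand": 0.0},
  {"ax": 0, "ay": 0, "az": 0, "tx": 0, "ty": 0, "tz": 0, "hand": 0.0},
  {"ax": 0, "ay": 0, "az": 0, "tx": 0, "ty": 0, "tz": 0, "hand": 0.0},
  {"ax": 0, "ay": 0, "az": 0, "tx": 0, "ty": 0, "tz": -0.01, "hand": 0.0},
  {"ax": 0, "ay": 0, "az": 0, "tx": 0, "ty": 0, "tz": -0.03, "hand": 0.0},
  {"ax": 0, "ay": 0, "az": 0, "tx": 0, "ty": 0, "tz": -0.035, "hand": 0.0},
  {"ax": 0, "ay": 0, "az": -6, "tx": 0, "ty": 0, "tz": -0.015, "hand": 0.0},
  {"ax": 0, "ay": 0, "az": 0, "tx": 0.03, "ty": 0.025, "tz": 0, "hand": 0.0},
  {"ax": 0, "ay": 0, "az": 0, "tx": 0.04, "ty": 0.033, "tz": 0, "hand": 0.0},
  {"ax": 0, "ay": 0, "az": 0, "tx": 0.04, "ty": 0.033, "tz": 0, "hand": 0.0},
  {"ax": 0, "ay": 0, "az": 0, "tx": 0.04, "ty": 0.033, "tz": 0, "hand": 0.0},
])

```text
clock: 14.55
tcp_pos: [0.502, -0.0569, 0.3059]
eef_rot: [0.708, -0.707, 0.0, -0.0]
ft_force: [1.4, -1.1, 0.2]
grip_width: 0.503
finger_force: 0.0
```

```bash
python3 - <<'E'
from h import *
g=load('top1'); b=g['color'][236:258,364:386]
for th in (150,190,225):
    p=b.min(2); m=(p>th).astype(np.uint8); cs,_=cv2.findContours(m,cv2.RETR_EXTERNAL,cv2.CHAIN_APPROX_NONE); c=max(cs,key=cv2.contourArea).reshape(-1,2)+[364,236]
    e=cv2.minEnclosingCircle(c.astype(np.float32)); print(th,e,unproj(g,e[0],.02).round(4),unproj(g,e[0],.05).round(4))
f=grab_frame('side'); g=grab_frame('top'); np.savez('side5.npz',**f);np.savez('top5.npz',**g)
a=cv2.resize(f['color'][170:290,240:360],(400,400),interpolation=cv2.INTER_CUBIC); b=cv2.resize(g['color'][155:215,200:320],(800,400),interpolation=cv2.INTER_CUBIC)[:,:400]
cv2.imwrite('pics/c6.png',cv2.cvtColor(np.hstack([a,cv2.resize(g['color'][150:220,210:320],(400,400))]),cv2.COLOR_RGB2BGR))
print(robot.observe()['tcp_pos'])
E
```

```text
150 ((376.30950927734375, 247.1984100341797), 5.746771335601807) [[ 0.4322 -0.1407  0.02  ]] [[ 0.4315 -0.1375  0.05  ]]
190 ((376.260009765625, 247.13999938964844), 5.579268455505371) [[ 0.4324 -0.1405  0.02  ]] [[ 0.4317 -0.1374  0.05  ]]
225 ((376.5, 248.5), 4.743516445159912) [[ 0.4286 -0.1411  0.02  ]] [[ 0.428  -0.1379  0.05  ]]
[ 0.49934147 -0.05896611  0.30585675]
```

View pics/c6.png

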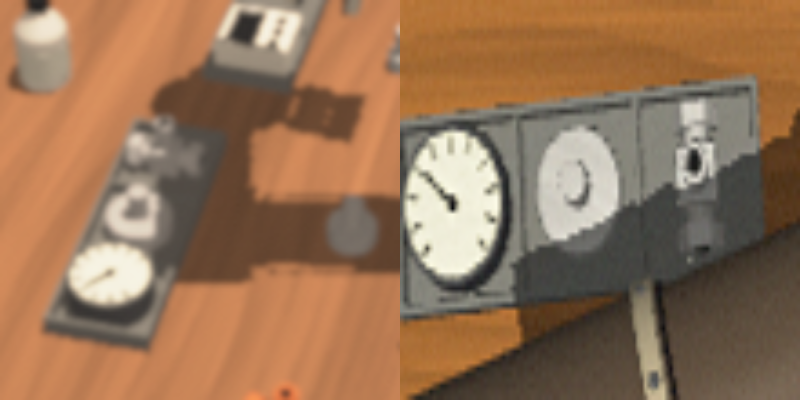

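The gauge kit is seated: the weight is centred in the middle pocket at about (580,190), and the tee is upright and aligned in the end pocket at about (695,170). The small weight is at (0.432,-0.141).

Call:
carry_out([
  {"ax": 0, "ay": 0, "az": 0, "tx": 0.0272, "ty": 0.0225, "tz": 0, "hand": 0.0},
  {"ax": 0, "ay": 0, "az": 0, "tx": 0.0272, "ty": 0.0225, "tz": 0, "hand": 0.0},
  {"ax": 0, "ay": 0, "az": 0, "tx": 0.0272, "ty": 0.0225, "tz": 0, "hand": 0.0},
  {"ax": 0, "ay": 0, "az": 0, "tx": 0, "ty": 0, "tz": 0.02, "hand": 0.0},
  {"ax": 0, "ay": 0, "az": 0, "tx": 0, "ty": 0, "tz": 0.025, "hand": 0.0},
  {"ax": 0, "ay": 0, "az": 0, "tx": 0, "ty": 0, "tz": 0, "hand": 0.0},
  {"ax": 0, "ay": 0, "az": 0, "tx": 0, "ty": 0, "tz": 0, "hand": 0.0},
  {"ax": 0, "ay": 0, "az": 0, "tx": 0, "ty": 0, "tz": 0, "hand": 0.0},
])

```text
clock: 15.45
tcp_pos: [0.4366, -0.1372, 0.2614]
eef_rot: [0.708, -0.707, 0.001, -0.001]
ft_force: [-0.5, 0.2, 0.4]
grip_width: 0.497
finger_force: 0.0
```

Call:
carry_out([
  {"ax": 0, "ay": 0, "az": 0, "tx": 0.004, "ty": 0.0046, "tz": 0.01, "hand": 0.0},
  {"ax": 0, "ay": 0, "az": 0, "tx": 0, "ty": 0, "tz": 0.02, "hand": 0.0},
  {"ax": 0, "ay": 0, "az": 0, "tx": 0, "ty": 0, "tz": 0.018, "hand": 0.0},
  {"ax": 0, "ay": 0, "az": 0, "tx": 0, "ty": 0, "tz": 0.0105, "hand": 0.0},
  {"ax": 0, "ay": 0, "az": 0, "tx": 0, "ty": 0, "tz": 0, "hand": 0.0},
  {"ax": 0, "ay": 0, "az": 0, "tx": 0, "ty": 0, "tz": 0, "hand": 0.0},
  {"ax": 0, "ay": 0, "az": 0, "tx": 0, "ty": 0, "tz": 0, "hand": -1},
  {"ax": 0, "ay": 0, "az": 0, "tx": 0, "ty": 0, "tz": 0, "hand": -1},
  {"ax": 0, "ay": 0, "az": 0, "tx": 0, "ty": 0, "tz": 0, "hand": -1},
  {"ax": 0, "ay": 0, "az": 0, "tx": 0, "ty": 0, "tz": 0, "hand": -1},
  {"ax": 0, "ay": 0, "az": 0, "tx": 0, "ty": 0, "tz": 0, "hand": -1},
  {"ax": 0, "ay": 0, "az": 0, "tx": 0, "ty": 0, "tz": 0, "hand": -1},
])

```text
clock: 16.65
tcp_pos: [0.4314, -0.1414, 0.202]
eef_rot: [0.707, -0.707, 0.0, -0.0]
ft_force: [-1.0, 1.4, 6.0]
grip_width: 0.214
finger_force: 40.0
```

Call:
carry_out([
  {"ax": 0, "ay": 0, "az": 0, "tx": 0, "ty": 0, "tz": -0.01, "hand": -1},
  {"ax": 0, "ay": 0, "az": 0, "tx": 0, "ty": 0, "tz": -0.03, "hand": -1},
  {"ax": 0, "ay": 0, "az": 0, "tx": 0, "ty": 0, "tz": -0.03, "hand": -1},
  {"ax": 0, "ay": 0, "az": 0, "tx": 0, "ty": 0, "tz": -0.02, "hand": -1},
  {"ax": 0, "ay": 0, "az": 0, "tx": 0.008, "ty": -0.02, "tz": 0, "hand": -1},
  {"ax": 0, "ay": 0, "az": 0, "tx": 0.015, "ty": -0.04, "tz": 0, "hand": -1},
  {"ax": 0, "ay": 0, "az": 0, "tx": 0.015, "ty": -0.04, "tz": 0, "hand": -1},
  {"ax": 0, "ay": 0, "az": 0, "tx": 0.013, "ty": -0.036, "tz": 0, "hand": -1},
  {"ax": 0, "ay": 0, "az": 0, "tx": 0.008, "ty": -0.0226, "tz": 0, "hand": -1},
  {"ax": 0, "ay": 0, "az": 0, "tx": 0, "ty": 0, "tz": 0, "hand": -1},
  {"ax": 0, "ay": 0, "az": 0, "tx": 0, "ty": 0, "tz": 0, "hand": -1},
  {"ax": 0, "ay": 0, "az": 0, "tx": 0, "ty": 0, "tz": 0, "hand": -1},
])

```text
clock: 17.85
tcp_pos: [0.5889, -0.2001, 0.2916]
eef_rot: [0.707, -0.707, -0.0, 0.0]
ft_force: [-0.8, -0.2, -2.0]
grip_width: 0.219
finger_force: 40.0
```

Call:
carry_out([
  {"ax": 0, "ay": 0, "az": 0, "tx": 0, "ty": -0.0008, "tz": 0.015, "hand": -1},
  {"ax": 0, "ay": 0, "az": 0, "tx": 0, "ty": 0, "tz": 0.025, "hand": -1},
  {"ax": 0, "ay": 0, "az": 0, "tx": 0, "ty": 0, "tz": 0.02, "hand": -1},
  {"ax": 0, "ay": 0, "az": 0, "tx": 0, "ty": 0, "tz": 0.01, "hand": -1},
  {"ax": 0, "ay": 0, "az": 0, "tx": 0, "ty": 0, "tz": 0.006, "hand": -1},
  {"ax": 0, "ay": 0, "az": 0, "tx": 0, "ty": 0, "tz": 0.004, "hand": -1},
  {"ax": 0, "ay": 0, "az": 0, "tx": 0, "ty": 0, "tz": 0.002, "hand": -1},
  {"ax": 0, "ay": 0, "az": 0, "tx": 0, "ty": 0, "tz": 0, "hand": -1},
  {"ax": 0, "ay": 0, "az": 0, "tx": 0, "ty": 0, "tz": 0, "hand": -1},
  {"ax": 0, "ay": 0, "az": 0, "tx": 0, "ty": 0, "tz": 0, "hand": -1},
])

```text
clock: 18.85
tcp_pos: [0.5909, -0.2004, 0.2102]
eef_rot: [0.707, -0.707, 0.0, -0.0]
ft_force: [0.1, 0.2, -0.9]
grip_width: 0.215
finger_force: 40.0
```

Call:
carry_out([
  {"ax": 0, "ay": 0, "az": 0, "tx": 0, "ty": 0, "tz": 0.0015, "hand": -1},
  {"ax": 0, "ay": 0, "az": 0, "tx": 0, "ty": 0, "tz": 0.001, "hand": -1},
  {"ax": 0, "ay": 0, "az": 0, "tx": 0, "ty": 0, "tz": 0.001, "hand": -1},
  {"ax": 0, "ay": 0, "az": 0, "tx": 0, "ty": 0, "tz": 0, "hand": -1},
])

```text
clock: 19.25
tcp_pos: [0.5908, -0.2003, 0.2071]
eef_rot: [0.708, -0.707, 0.0, 0.0]
ft_force: [-2.7, 1.3, 7.3]
grip_width: 0.219
finger_force: 40.0
```

Call:
carry_out([
  {"ax": 0, "ay": 0, "az": 0, "tx": 0, "ty": 0, "tz": 0, "hand": 0.0},
  {"ax": 0, "ay": 0, "az": 0, "tx": 0, "ty": 0, "tz": 0, "hand": 0.0},
  {"ax": 0, "ay": 0, "az": 0, "tx": 0, "ty": 0, "tz": 0, "hand": 0.0},
  {"ax": 0, "ay": 0, "az": 0, "tx": 0, "ty": 0, "tz": 0, "hand": 0.0},
  {"ax": 0, "ay": 0, "az": 0, "tx": 0, "ty": 0, "tz": -0.01, "hand": 0.0},
  {"ax": 0, "ay": 0, "az": 0, "tx": 0, "ty": 0, "tz": -0.03, "hand": 0.0},
  {"ax": 0, "ay": 0, "az": 0, "tx": 0, "ty": 0, "tz": -0.04, "hand": 0.45},
  {"ax": 0, "ay": 0, "az": 0, "tx": 0, "ty": 0, "tz": -0.02, "hand": 0.45},
  {"ax": 0, "ay": 0, "az": 0, "tx": 0.01, "ty": 0.03, "tz": 0, "hand": 0.45},
  {"ax": 0, "ay": 0, "az": 0, "tx": 0.014, "ty": 0.045, "tz": 0, "hand": 0.45},
  {"ax": 0, "ay": 0, "az": 0, "tx": 0.014, "ty": 0.045, "tz": 0, "hand": 0.45},
  {"ax": 0, "ay": 0, "az": 0, "tx": 0.014, "ty": 0.045, "tz": 0, "hand": 0.45},
])

```text
clock: 20.45
tcp_pos: [0.424, -0.2527, 0.3068]
eef_rot: [0.708, -0.707, 0.0, -0.0]
ft_force: [0.2, -1.0, 1.1]
grip_width: 0.719
finger_force: 0.0
```

Call:
carry_out([
  {"ax": 0, "ay": 0, "az": 0, "tx": 0.011, "ty": 0.043, "tz": 0, "hand": 0.45},
  {"ax": 0, "ay": 0, "az": 0, "tx": 0, "ty": 0, "tz": 0.01, "hand": 0.45},
  {"ax": 0, "ay": 0, "az": 3, "tx": 0, "ty": 0, "tz": 0.025, "hand": 0.45},
  {"ax": 0, "ay": 0, "az": 0, "tx": 0, "ty": 0, "tz": 0.01, "hand": 0.45},
  {"ax": 0, "ay": 0, "az": 0, "tx": 0, "ty": 0, "tz": 0, "hand": 0.45},
  {"ax": 0, "ay": 0, "az": 0, "tx": 0, "ty": 0, "tz": 0, "hand": 0.45},
  {"ax": 0, "ay": 0, "az": 0, "tx": 0, "ty": 0, "tz": 0, "hand": 0.45},
])

```text
clock: 21.15
tcp_pos: [0.3834, -0.2635, 0.2619]
eef_rot: [-0.689, 0.725, -0.0, 0.0]
ft_force: [-0.8, 0.7, 0.4]
grip_width: 0.726
finger_force: 0.0
```

```bash
python3 - <<'E'
from h import *
f=grab_frame('side'); np.savez('side6.npz',**f)
a=f['color'][130:210,300:430]; cv2.imwrite('pics/c7.png',cv2.cvtColor(cv2.resize(a,(780,480),interpolation=cv2.INTER_CUBIC),cv2.COLOR_RGB2BGR))
o=robot.observe(); print(o['tcp_pos'],o['eef_rot'],o['grip_width'])
E
```

```text
[ 0.38331351 -0.26346956  0.26185068] [-6.88935980e-01  7.24822008e-01 -4.61176405e-04  2.44674932e-04] 0.7283990620970674
```

View pics/c7.png

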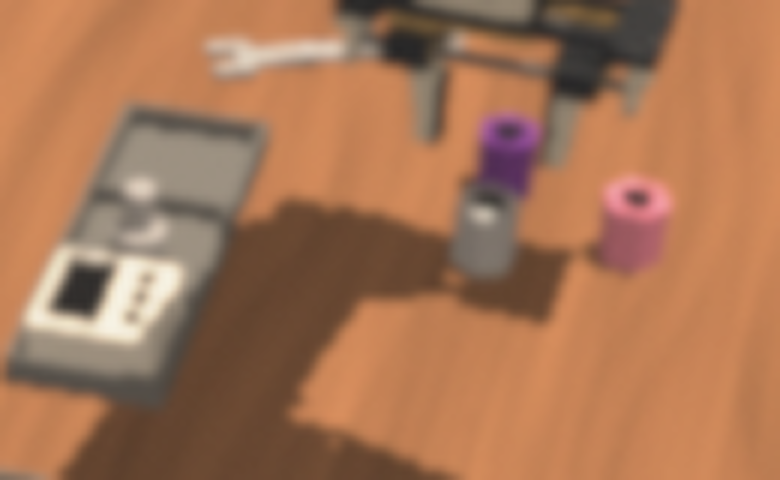

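The small weight stands in the indicator tray's middle pocket at about (143,215). The fingers are lined up above the grey coupling at (485,235), clear of the pink and purple ones. Descend and grip.

Call:
carry_out([
  {"ax": 0, "ay": 0, "az": 0, "tx": 0, "ty": 0, "tz": 0.015, "hand": 0.45},
  {"ax": 0, "ay": 0, "az": 0, "tx": 0, "ty": 0, "tz": 0.02, "hand": 0.45},
  {"ax": 0, "ay": 0, "az": 0, "tx": 0, "ty": 0, "tz": 0.018, "hand": 0.45},
  {"ax": 0, "ay": 0, "az": 0, "tx": 0, "ty": 0, "tz": 0.013, "hand": 0.45},
  {"ax": 0, "ay": 0, "az": 0, "tx": 0, "ty": 0, "tz": 0, "hand": 0.45},
  {"ax": 0, "ay": 0, "az": 0, "tx": 0, "ty": 0, "tz": 0, "hand": 0.45},
  {"ax": 0, "ay": 0, "az": 0, "tx": 0, "ty": 0, "tz": 0, "hand": -1},
  {"ax": 0, "ay": 0, "az": 0, "tx": 0, "ty": 0, "tz": 0, "hand": -1},
  {"ax": 0, "ay": 0, "az": 0, "tx": 0, "ty": 0, "tz": 0, "hand": -1},
  {"ax": 0, "ay": 0, "az": 0, "tx": 0, "ty": 0, "tz": 0, "hand": -1},
  {"ax": 0, "ay": 0, "az": 0, "tx": 0, "ty": 0, "tz": 0, "hand": -1},
  {"ax": 0, "ay": 0, "az": 0, "tx": 0, "ty": 0, "tz": 0, "hand": -1},
])

```text
clock: 22.4
tcp_pos: [0.3827, -0.2635, 0.1955]
eef_rot: [-0.689, 0.725, -0.0, 0.0]
ft_force: [-1.6, 1.9, 5.8]
grip_width: 0.407
finger_force: 39.9
```

Call:
carry_out([
  {"ax": 0, "ay": 0, "az": 0, "tx": 0, "ty": 0, "tz": -0.01, "hand": -1},
  {"ax": 0, "ay": 0, "az": 0, "tx": 0, "ty": 0, "tz": -0.03, "hand": -1},
  {"ax": 0, "ay": 0, "az": 0, "tx": 0, "ty": 0, "tz": -0.03, "hand": -1},
  {"ax": 0, "ay": 0, "az": -3, "tx": 0, "ty": 0, "tz": -0.02, "hand": -1},
  {"ax": 0, "ay": 0, "az": 0, "tx": 0.003, "ty": -0.02, "tz": 0, "hand": -1},
  {"ax": 0, "ay": 0, "az": 0, "tx": 0.006, "ty": -0.044, "tz": 0, "hand": -1},
  {"ax": 0, "ay": 0, "az": 0, "tx": 0.007, "ty": -0.045, "tz": 0, "hand": -1},
  {"ax": 0, "ay": 0, "az": 0, "tx": 0.007, "ty": -0.045, "tz": 0, "hand": -1},
  {"ax": 0, "ay": 0, "az": 0, "tx": 0.005, "ty": -0.035, "tz": 0, "hand": -1},
  {"ax": 0, "ay": 0, "az": 0, "tx": 0.002, "ty": -0.02, "tz": 0, "hand": -1},
  {"ax": 0, "ay": 0, "az": 0, "tx": 0, "ty": 0, "tz": 0, "hand": -1},
  {"ax": 0, "ay": 0, "az": 0, "tx": 0, "ty": 0, "tz": 0, "hand": -1},
])

```text
clock: 23.6
tcp_pos: [0.5915, -0.2932, 0.2846]
eef_rot: [0.707, -0.707, -0.001, 0.0]
ft_force: [-0.2, 0.5, -2.0]
grip_width: 0.409
finger_force: 39.9
```

Call:
carry_out([
  {"ax": 0, "ay": 0, "az": 0, "tx": 0, "ty": 0, "tz": 0, "hand": -1},
])

```text
clock: 23.7
tcp_pos: [0.5909, -0.2932, 0.2852]
eef_rot: [0.707, -0.707, -0.0, 0.0]
ft_force: [-0.4, -0.2, -2.0]
grip_width: 0.411
finger_force: 39.9
```

Call:
carry_out([
  {"ax": 0, "ay": 0, "az": 0, "tx": 0, "ty": -0.001, "tz": 0.015, "hand": -1},
  {"ax": 0, "ay": 0, "az": 0, "tx": 0, "ty": 0, "tz": 0.025, "hand": -1},
  {"ax": 0, "ay": 0, "az": 0, "tx": 0, "ty": 0, "tz": 0.02, "hand": -1},
  {"ax": 0, "ay": 0, "az": 0, "tx": 0, "ty": 0, "tz": 0.01, "hand": -1},
  {"ax": 0, "ay": 0, "az": 0, "tx": 0, "ty": 0, "tz": 0.006, "hand": -1},
  {"ax": 0, "ay": 0, "az": 0, "tx": 0, "ty": 0, "tz": 0.004, "hand": -1},
  {"ax": 0, "ay": 0, "az": 0, "tx": 0, "ty": 0, "tz": 0.001, "hand": -1},
  {"ax": 0, "ay": 0, "az": 0, "tx": 0, "ty": 0, "tz": 0, "hand": -1},
  {"ax": 0, "ay": 0, "az": 0, "tx": 0, "ty": 0, "tz": 0, "hand": -1},
  {"ax": 0, "ay": 0, "az": 0, "tx": 0, "ty": 0, "tz": 0, "hand": -1},
])

```text
clock: 24.7
tcp_pos: [0.593, -0.2934, 0.2048]
eef_rot: [0.707, -0.707, 0.0, -0.0]
ft_force: [0.1, -1.1, -2.2]
grip_width: 0.406
finger_force: 39.9
```

Call:
carry_out([
  {"ax": 0, "ay": 0, "az": 0, "tx": 0, "ty": 0, "tz": 0.002, "hand": -1},
  {"ax": 0, "ay": 0, "az": 0, "tx": 0, "ty": 0, "tz": 0.0015, "hand": -1},
  {"ax": 0, "ay": 0, "az": 0, "tx": 0, "ty": 0, "tz": 0.001, "hand": -1},
  {"ax": 0, "ay": 0, "az": 0, "tx": 0, "ty": 0, "tz": 0, "hand": -1},
  {"ax": 0, "ay": 0, "az": 0, "tx": 0, "ty": 0, "tz": 0, "hand": -1},
])

```text
clock: 25.2
tcp_pos: [0.5928, -0.2933, 0.2005]
eef_rot: [0.707, -0.707, 0.0, -0.0]
ft_force: [-1.7, 0.7, 4.7]
grip_width: 0.406
finger_force: 39.9
```

Contact. Release gently, lift clear, then check.

Call:
carry_out([
  {"ax": 0, "ay": 0, "az": 0, "tx": 0, "ty": 0, "tz": 0, "hand": 0.1},
  {"ax": 0, "ay": 0, "az": 0, "tx": 0, "ty": 0, "tz": 0, "hand": 0.1},
  {"ax": 0, "ay": 0, "az": 0, "tx": 0, "ty": 0, "tz": 0, "hand": 0.1},
  {"ax": 0, "ay": 0, "az": 0, "tx": 0, "ty": 0, "tz": -0.01, "hand": 0.1},
  {"ax": 0, "ay": 0, "az": 0, "tx": 0, "ty": 0, "tz": -0.03, "hand": 0.1},
  {"ax": 0, "ay": 0, "az": 0, "tx": 0, "ty": 0, "tz": -0.04, "hand": 0.1},
  {"ax": 0, "ay": 0, "az": 0, "tx": 0, "ty": 0, "tz": -0.04, "hand": 0.1},
  {"ax": 0, "ay": 0, "az": 0, "tx": 0.02, "ty": 0.04, "tz": -0.02, "hand": 0.1},
  {"ax": 0, "ay": 0, "az": 0, "tx": 0.03, "ty": 0.04, "tz": 0, "hand": 0.1},
  {"ax": 0, "ay": 0, "az": 0, "tx": 0.04, "ty": 0.03, "tz": 0, "hand": 0.1},
  {"ax": 0, "ay": 0, "az": 0, "tx": 0.04, "ty": 0.03, "tz": 0, "hand": 0.1},
  {"ax": 0, "ay": 0, "az": 0, "tx": 0.03, "ty": 0.03, "tz": 0, "hand": 0.1},
])

```text
clock: 26.4
tcp_pos: [0.4214, -0.4551, 0.3408]
eef_rot: [0.707, -0.707, 0.001, -0.0]
ft_force: [0.4, -0.1, -1.0]
grip_width: 0.551
finger_force: 0.0
```

```bash
python3 - <<'E'
from h import *
f=grab_frame('side'); g=grab_frame('top')
a=cv2.resize(f['color'][120:280,230:430],(700,560),interpolation=cv2.INTER_CUBIC)[:, :700]
cv2.imwrite('pics/c8.png',cv2.cvtColor(np.vstack([cv2.resize(f['color'][130:280,240:420],(360,300)).repeat(1,0) if 0 else cv2.resize(f['color'][130:280,230:430],(400,300),interpolation=cv2.INTER_CUBIC), cv2.resize(g['color'][155:275,190:470],(700,300),interpolation=cv2.INTER_CUBIC)[:,:400]]) if 0 else np.vstack([np.pad(cv2.resize(f['color'][130:280,230:430],(400,300),interpolation=cv2.INTER_CUBIC),((0,0),(0,300),(0,0))),cv2.resize(g['color'][150:270,190:470],(700,300),interpolation=cv2.INTER_CUBIC)]),cv2.COLOR_RGB2BGR))
E
```

```text
(no output)
```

View pics/c8.png

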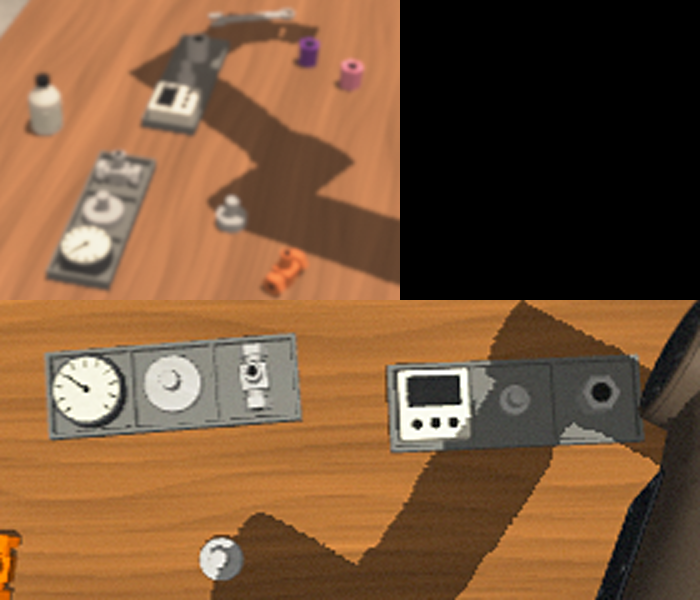

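All four parts stand upright and centred in their pockets: large weight (172,383), tee (255,377), small weight (515,400) and coupling (601,393). The medium weight at (220,558) and the bystanders are untouched. Handing in.

```bash
python3 -c "
from rig import robot
print(robot.close_job())"
```

```text
the job is handed in; nothing more can be done
None
```

Both calibration kits are made up and the job is handed in at about 26 s of the 88 s allowed. The last camera check showed all four parts upright near the middle of their pockets, with the medium weight and the bystanders in view undisturbed.

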